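Fit a splined sleeve on a gearbox shaft

TASK

Take the red protective cap off the gearbox's upright shaft and put it in the yellow tray. Then slide the brass splined sleeve down over the shaft, feeling for the angle at which its slots take the shaft's keys, until it sits fully home on the shoulder; lower it under control, without forcing it or letting it drop, and let go. Leave the other things on the bench where they are.

Things in the scene. Friction and masses are not known exactly. Their poses are not given: they have to be found in the camera images.
- shoulder (a point): Centre of the flat steel shoulder (54 mm diameter, 90 mm above the bench) at the foot of the upright shaft of the blue gearbox; z points up the shaft. Around it is a boss of 92 mm diameter, 5 mm lower.
- key_tops (a point): Point on the shaft axis 60 mm above the shoulder, level with the flat tops of the shaft's four keys. From shoulder to here the shaft is a 30 mm round core with four keys 90 degrees apart, 8 mm wide, reaching 20 mm from the axis. The shaft turns very stiffly and stands at an unknown angle: the direction of its keys is not measured and is unrelated to these x and y axes.
- shaft_top (a point): Top of the shaft, on its axis, 100 mm above the shoulder. The last 40 mm, above the keys, is a plain round nose of 30 mm, tapered over its top 8 mm down to 20 mm.
- gearbox: Blue gearbox, bolted to the bench, base 200 x 160 mm, housing 74 mm high and its boss 85 mm; origin at the centre of its underside. It carries the shaft, whose axis stands 30 mm from the origin along its x.
- cap: Red plastic cap standing over the shaft's nose at the start, 48 mm outside diameter, 44 mm high, 34 mm bore open at the bottom and 38 mm deep; 50 g. Origin at the centre of its open lower rim, z up towards the closed end. It hangs loosely on the nose and its lower rim is 62 mm above the shoulder.
- sleeve: Brass-coloured sleeve standing upright on the bench, 56 mm outside diameter, 75 mm high, about 0.35 kg. Origin at the centre of its underside, z along its axis. Bore 33 mm, open at both ends, with four full-length slots 11 mm wide that reach 21.5 mm from the axis, along its own +x, +y, -x and -y.
- tray: Yellow open tray fixed to the bench, 200 (x) x 160 (y) mm outside, 50 mm high, 4 mm walls and floor, empty. Origin at the centre of its underside.
- plain_ring: Bystander: dark steel plain ring standing on the bench, 58 mm outside diameter, 40 mm high, no slots. Origin at the centre of its underside.
- jar: Bystander: green jar with a black cap, 60 mm diameter, 85 mm high. Origin at the centre of its underside.
- wrench: Bystander: steel wrench 180 mm long lying on the bench along its x. Origin under its middle.
- screwdriver: Bystander: red-handled screwdriver 200 mm long lying on the bench along its x. Origin under its middle.
- hammer: Bystander: hammer 260 mm long lying on the bench along its x. Origin under its middle.
- sleeve_mid (a point): Centre of the sleeve: on its axis, half way up (37.5 mm from either end). Either end may go down first. The sleeve passes the nose at any angle, then rests on the tops of the keys unless its slots are turned to within about 4 degrees of them.

How it is judged:
By the outcome, as a careful person would: the job done as asked, in the order asked, and still so for the second after the job is handed in, with the robot touching nothing.
It also fails if it takes over 72 s, if anything falls off the work surface, if the arm or the gripper's body presses on something with over 40 N, if the wrist force passes 120 N, or if a joint passes its speed limit or range.

ROBOT

A 6-joint arm with a two-finger parallel gripper is mounted at the origin on the work surface. World frame = base frame: x ahead of the robot, y to its left, z up, the work surface at z = 0. Lengths are in m, angles in rad, forces in N, time in s.
With the tool pointing down it reaches from about 0.375 to 0.975 m from the base axis. Payload 3.8 kg.
Tool frame: the origin (TCP) lies at the very end of the fingers, on their centre line; the grasp point (between the pads) lies 19 mm behind it; z points along the fingers, y is the line along which they close (so a half turn about z gives the same grasp; the last joint's range is limited). The gripper opens to 85 mm and grips with 20 to 120 N. Pads are 22 mm wide; open, the fingers measure 114 mm over their backs; the gripper's body (76 mm by 85 mm) begins 54 mm behind the grasp point. The pads swing forward as they close: fully open they stand 13 mm farther back than shut.
Start: joints at [1.26, 0.264, 1.604, -0, 1.274, -0.037], TCP at [0.183, 0.65, 0.231] pointing down, gripper open.
Joint ranges: [-2.63, 2.63], [-0.94, 2.18], [0.31, 2.57], [-1.31, 4.45], [0, 2.66], [-2.55, 2.55]. Speed limits (rad/s): [2.57, 2.57, 3.14, 3.14, 3.14, 3.14].

INTERFACE

Orientations are given as a rotation vector (axis times angle).
In Python, from workcell import bot, vision gives the robot as it stands. The module is installed in compiled form; this text tells all that it offers.
- The arm moves only by the tool play_rows, never from a script. Its argument "moves" is a list that holds one entry, the list of rows, each a list of 7 numbers: the turn, a rotation vector about the tool's x, y, z as a fraction of full scale, then the shift along the tool's x, y, z as a fraction of full scale, then the finger opening in mm, from 0 to 85.4. In form: [[[ax, ay, az, x, y, z, jaw], ...]]. A call has 1 to 5 rows; each row shifts and turns the commanded pose from where the row before left it, along the tool's axes as they then stand; what a row does not reach is not made up. Full scale, the value 1, is 0.1 m for a shift and 0.5 rad for a turn. A row lasts 1/12 s, in which the tool goes at most 41.7 mm and 7.16 degrees, less where a joint would pass 70% of its speed; a pose out of reach is approached as far as the arm can. A call with a number of a shift or a turn outside -1 to 1 is refused whole. A call with a gripper value outside its range is refused whole. The fingers move at their own pace and stop on an object; "newtons" is the grip in N (left out, the last holds). Time passes only in rows, so rows that do not move let the fingers close. It gives the time, the measured TCP pose, the force, the opening and the grip force at its end, in the units of the state.
- bot.read_state(): the state, without advancing time (a new reading comes with each control period).
- vision.read_camera(name): name is "side" or "top" or "wrist"; returns a dict with "image" (400x640x3 uint8, red, green, blue), "depth" (400x640 float32, m along the optical axis (not along the pixel's ray), 0 where there is no reading), "K" (3x3 intrinsics, pixels), "dist" ([k1, k2, p1, p2, k3] as OpenCV has them; the pictures are not rectified), "R" (3x3) and "t" (3): a world point X has camera coordinates R X + t. Camera axes: x right, y down, z forward; pixel columns grow to the right and rows downward; lengths in m; the calibration is good to about 2 mm. A picture is of the moment at which its call begins.
- bot.finish_job(): hands the job in; it is judged then, once.
The state is a dict: "time": time; "q": joint angles; "joint_vel": joint speeds; "joint_torque": joint torques, N m; "tool_pos": TCP position; "tcp_rot": TCP orientation; "wrist_force": force on the tool from outside, world axes, zero at the start; "torque": the same for the moment, N m; "width": opening from 0.0 (shut) to 1.0 (fully open); "grip_force": force on a finger pad.
Only numpy, scipy, OpenCV 4.12 (cv2) and the standard library are available. Lean on these libraries where they do the work, as an engineer would, in place of code of your own. Each camera call takes 0.05 s, during which the arm holds its last target. There are 200 camera calls.

## Working session

There is one attempt and no reset: what is moved stays moved. The work goes in short steps, Python scripts to look and compute and a tool call to move; the robot and the scene stay as the last step left them, time stands still between calls to the robot, and variables do not carry over. Pictures are saved under pics/ and viewed, at most 10 in all, crops included, and the job is handed in when it is done.

Besides the shell and the picture viewer there is one more tool, called after "Call:" by a JSON object that holds its "api" and its "payload". play_rows: Moves the arm, as the interface text tells. Its arguments: {"type":"object","properties":{"moves":{"type":"array","items":{"type":"array","items":{"type":"array","items":{"type":"number"}}}},"newtons":{"type":"number"}},"required":["moves"]}

```bash
mkdir -p pics; cat > h.py <<'E'
import numpy as np, cv2
from workcell import bot, vision
np.set_printoptions(precision=4,suppress=True)
def cam(n,save=None):
    c=vision.read_camera(n); 
    for k in ("K","dist","R","t"): c[k]=np.array(c[k],float)
    c["t"]=c["t"].ravel()
    if save: cv2.imwrite("pics/"+save,c["image"][:,:,::-1])
    return c
def cloud(c):
    h,w=c["depth"].shape
    u,v=np.meshgrid(np.arange(w),np.arange(h))
    p=cv2.undistortPoints(np.stack([u,v],-1).reshape(-1,1,2).astype(float),c["K"],c["dist"]).reshape(h,w,2)
    d=c["depth"][...,None]
    X=np.concatenate([p*d,d],-1)
    return (X-c["t"])@c["R"]
def st():
    s=bot.read_state(); print({k:np.round(s[k],4) for k in ("time","q","tool_pos","tcp_rot","wrist_force","width","grip_force")}); return s
E
python3 - <<'E'
from h import *
a=cam("top","top.png");b=cam("side","side.png");st()
for n,c in (("top",a),("side",b)): np.savez(n+".npz",**{k:c[k] for k in("image","depth","K","dist","R","t")}); print(n,-c["R"].T@c["t"])
E
```

```text
{'time': np.float64(0.1), 'q': array([ 1.2601,  0.2647,  1.6052, -0.    ,  1.2737, -0.0369]), 'tool_pos': array([0.1823, 0.6492, 0.2301]), 'tcp_rot': array([-0.4287, -3.1119,  0.0032]), 'wrist_force': array([ 0.326 , -0.2731, -0.4508]), 'width': np.float64(0.9996), 'grip_force': np.float64(0.0)}
top [ 0.4824 -0.0142  1.4109]
side [ 0.1982 -0.8934  0.9101]
```

View pics/top.png

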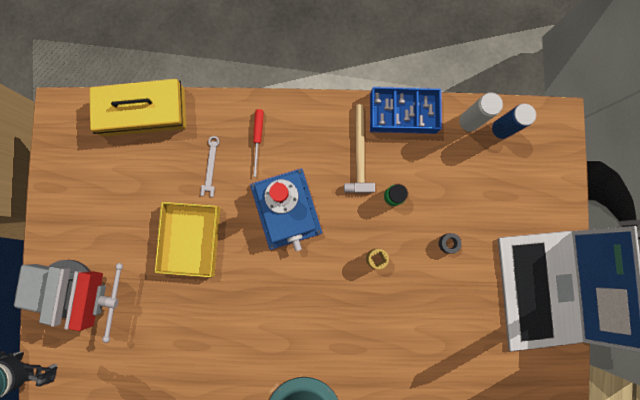

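View pics/side.png

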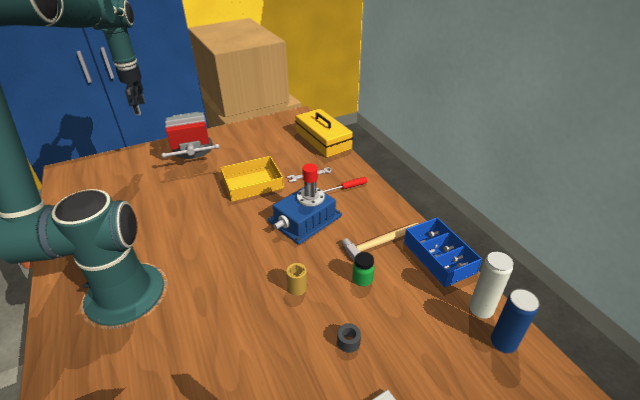

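The top view shows the cap at (279,191), the sleeve at (378,259), the tray at (187,240) and the plain ring at (451,243). In the side view the cap is at (310,172) and the sleeve at (297,278). I'll measure from both views.

```bash
python3 - <<'E'
from h import *
def circ(P):
    A=np.c_[2*P[:,:2],np.ones(len(P))];s=np.linalg.lstsq(A,(P[:,:2]**2).sum(1),rcond=None)[0]
    return s[:2],np.sqrt(s[2]+s[0]**2+s[1]**2)
roi={"top":dict(cap=(262,175,298,208),sleeve=(360,242,396,276),tray=(150,195,225,285)),"side":dict(cap=(298,160,322,188),sleeve=(282,260,312,298),tray=(215,150,290,205))}
for n in("top","side"):
    c=dict(np.load(n+".npz"));X=cloud(c);hsv=cv2.cvtColor(c["image"],cv2.COLOR_RGB2HSV)
    H,S,V=[hsv[...,i].astype(int) for i in range(3)]
    M=dict(cap=((H<6)|(H>174))&(S>170)&(V>80),sleeve=(H>15)&(H<32)&(S>90),tray=(H>20)&(H<32)&(S>150))
    for o,(x0,y0,x1,y1) in roi[n].items():
        m=np.zeros(H.shape,bool);m[y0:y1,x0:x1]=1;m&=M[o]&(c["depth"]>0);P=X[m]
        if o!="tray": P=P[P[:,2]>.015]
        zt=np.percentile(P[:,2],97);T=P[P[:,2]>zt-.006]
        hull=cv2.convexHull(T[:,:2].astype(np.float32)).reshape(-1,2)
        (cx,cy),(w,h),an=cv2.minAreaRect(T[:,:2].astype(np.float32))
        print(n,o,len(P),len(T),"ztop",zt,T[:,2].std(),"mean",T.mean(0),"hullcirc",*circ(hull),"rect",cx,cy,w,h,an)
        B=P[P[:,2]<zt-.01]
        if o!="tray" and len(B)>20: print("   side circ",*circ(B),B[:,2].min())
# crops
a=np.load("top.npz")["image"];b=np.load("side.npz")["image"]
f=lambda i,x,y:cv2.resize(i[y-25:y+25,x-25:x+25],(390,390),interpolation=cv2.INTER_CUBIC)
cv2.imwrite("pics/crop.png",np.hstack([f(a,378,259),f(a,279,191)])[:,:,::-1])
E
```

```text
top cap 261 174 ztop 0.20053819793705763 0.0016880806836784912 mean [0.6139 0.0712 0.1968] hullcirc [0.6139 0.0699] 0.021386962316383016 rect 0.6148715615272522 0.07047402858734131 0.04109786078333855 0.04205554351210594 19.610965728759766
top sleeve 265 130 ztop 0.07972429220363336 0.0018932673505997436 mean [ 0.4485 -0.2003  0.0765] hullcirc [ 0.4478 -0.2   ] 0.027094224750446826 rect 0.44737866520881653 -0.2000488042831421 0.05185120180249214 0.052822768688201904 0.961250901222229
   side circ [ 0.4479 -0.1954] 0.02324685193924861 0.016146435912388617
top tray 3734 359 ztop 0.05089501058307038 0.002595760529702217 mean [0.4936 0.3401 0.0497] hullcirc [0.4904 0.3409] 0.11478190003236131 rect 0.49144843220710754 0.33738386631011963 0.16219350695610046 0.2015133947134018 86.72916412353516
side cap 245 108 ztop 0.1977151512566603 0.001502423244551391 mean [0.6139 0.0667 0.1953] hullcirc [0.6144 0.0681] 0.02347010825085927 rect 0.6155604720115662 0.06915263831615448 0.04997774586081505 0.040911030024290085 64.66364288330078
   side circ [0.6134 0.0666] 0.02016263704118277 0.1358189023138663
side sleeve 523 159 ztop 0.07594148451193386 0.0017201570741115586 mean [ 0.4463 -0.202   0.0738] hullcirc [ 0.4464 -0.2008] 0.02759380782145014 rect 0.44611966609954834 -0.201116681098938 0.0562400296330452 0.05192635953426361 66.55726623535156
   side circ [ 0.4462 -0.2038] 0.02414615652835873 0.01540518676017689
side tray 1133 182 ztop 0.05002950420813711 0.0021569637480123222 mean [0.4881 0.3274 0.0479] hullcirc [0.4954 0.3397] 0.11166407208869414 rect 0.4910111427307129 0.33723992109298706 0.16666188836097717 0.19845597445964813 86.05581665039062
```

View pics/crop.png

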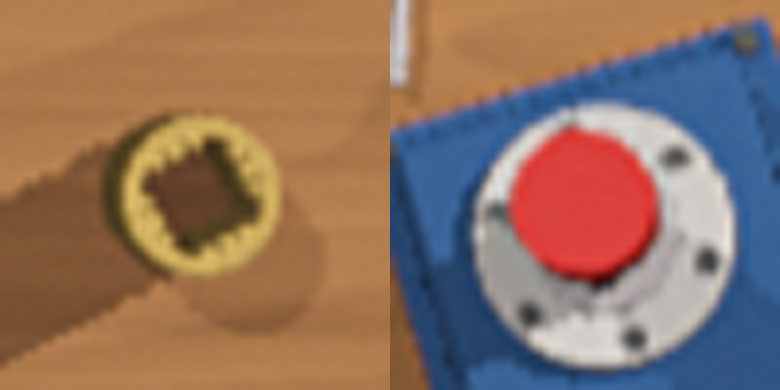

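Both views agree: cap at (0.614, 0.069) with its top at 0.197 (expected 0.196), sleeve at (0.447, -0.2005) with its top at 0.075, and tray at (0.491, 0.338). In the crop, the sleeve slots show as diagonal corners. I'm moving to above the cap.

Call:
{"api": "play_rows", "payload": {"moves": [[[0,0,0,-0.32,-0.25,0,85],[0,0,0,-0.32,-0.25,0,85],[0,0,0,-0.32,-0.25,0,85],[0,0,0,-0.32,-0.25,0,85],[0,0,0,-0.32,-0.25,0,85]]]}}

```text
time: 0.52
tool_pos: [0.3032, 0.4844, 0.2306]
tcp_rot: [-0.428, -3.112, 0.001]
wrist_force: [0.2, 0.0, -0.0]
width: 0.997
grip_force: 0.0
```

Call:
{"api": "play_rows", "payload": {"moves": [[[0,0,0,-0.32,-0.25,0,85],[0,0,0,-0.32,-0.25,0,85],[0,0,0,-0.32,-0.25,0,85],[0,0,0,-0.32,-0.25,0,85],[0,0,0,-0.32,-0.25,0,85]]]}}

```text
time: 0.93
tool_pos: [0.4235, 0.3207, 0.2309]
tcp_rot: [-0.428, -3.112, 0.0]
wrist_force: [0.8, 1.3, 0.0]
width: 0.993
grip_force: 0.0
```

Call:
{"api": "play_rows", "payload": {"moves": [[[0,0,0,-0.32,-0.25,0,85],[0,0,0,-0.32,-0.25,0,85],[0,0,0,-0.32,-0.25,0,85],[0,0,0,-0.32,-0.25,0,85],[0,0,0,0,0,0,85]]]}}

```text
time: 1.35
tool_pos: [0.5226, 0.186, 0.2309]
tcp_rot: [0.437, 3.109, -0.005]
wrist_force: [-0.1, 0.5, -0.1]
width: 0.995
grip_force: 0.0
```

Call:
{"api": "play_rows", "payload": {"moves": [[[0,0,0,-0.3,-0.218,0,85],[0,0,0,-0.3,-0.218,0,85],[0,0,0,-0.3,-0.218,0,85],[0,0,0,-0.3,-0.218,0,85],[0,0,0,0,0,0,85]]]}}

```text
time: 1.77
tool_pos: [0.6142, 0.0706, 0.2307]
tcp_rot: [0.435, 3.109, -0.004]
wrist_force: [0.4, 0.9, -0.2]
width: 0.995
grip_force: 0.0
```

```bash
python3 - <<'E'
from h import *
st()
c=cam("wrist","w1.png")
X=cloud(c);hsv=cv2.cvtColor(c["image"],cv2.COLOR_RGB2HSV)
m=((hsv[...,0]<6)|(hsv[...,0]>174))&(hsv[...,1]>170)&(hsv[...,2]>80)&(c["depth"]>0)
P=X[m];P=P[P[:,2]>.14];zt=np.percentile(P[:,2],97);T=P[P[:,2]>zt-.005]
print(len(T),zt,T.mean(0),T.min(0),T.max(0),cv2.minEnclosingCircle(T[:,:2].astype(np.float32)),-c["R"].T@c["t"])
E
```

```text
{'time': np.float64(1.7667), 'q': array([ 0.0758,  0.1572,  1.733 , -0.0029,  1.2501, -1.2162]), 'tool_pos': array([0.6142, 0.0706, 0.2307]), 'tcp_rot': array([ 0.4348,  3.1094, -0.0038]), 'wrist_force': array([ 0.3846,  0.9029, -0.2262]), 'width': np.float64(0.9949), 'grip_force': np.float64(0.0)}
4529 0.19731903233713433 [0.6148 0.0723 0.1969] [0.592  0.0482 0.1924] [0.6393 0.1099 0.3088] ((0.6204513907432556, 0.08002617955207825), 0.033020325005054474) [0.5441 0.0908 0.3731]
```

View pics/w1.png

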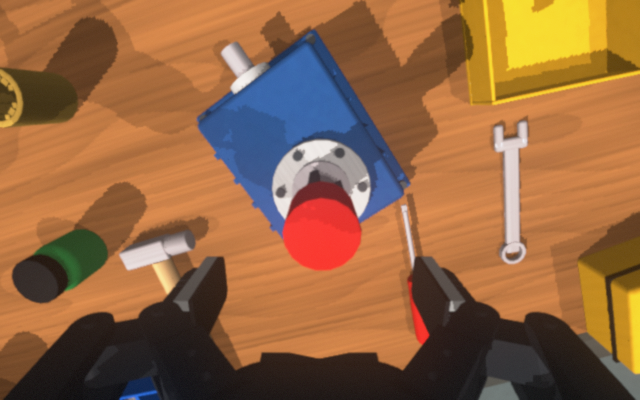

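The cap is centred between the open fingers at about pixel (322,234), and its measured centre matches the TCP to about 1 mm. Descending and gripping.

Call:
{"api": "play_rows", "payload": {"moves": [[[0,0,0,0,0,0.35,85],[0,0,0,0,0,0.25,85],[0,0,0,0,0,0.13,85],[0,0,0,0,0,0,85],[0,0,0,0,0,0,40]]], "newtons": 30}}

```text
time: 2.23
tool_pos: [0.61, 0.0762, 0.1576]
tcp_rot: [-0.427, -3.11, 0.0]
wrist_force: [0.2, 0.3, 0.8]
width: 0.877
grip_force: 0.0
```

Call:
{"api": "play_rows", "payload": {"moves": [[[0,0,0,0,0,0,40],[0,0,0,0,0,0,40],[0,0,0,0,0,0,40],[0,0,0,0,0,0,40],[0,0,0,0,0,0,40]]]}}

```text
time: 2.65
tool_pos: [0.6122, 0.0744, 0.161]
tcp_rot: [0.428, 3.109, -0.002]
wrist_force: [-2.4, -4.3, 5.8]
width: 0.551
grip_force: 31.5
```

Call:
{"api": "play_rows", "payload": {"moves": [[[0,0,0,0,0,-0.1,40],[0,0,0,0,0,-0.2,40],[0,0,0,0,0,-0.25,40],[0,0,0,0,0,-0.25,40],[0,0,0,0,0,0,40]]]}}

```text
time: 3.07
tool_pos: [0.6149, 0.0763, 0.246]
tcp_rot: [0.427, 3.101, 0.006]
wrist_force: [1.5, 0.7, 0.8]
width: 0.555
grip_force: 31.9
```

```bash
python3 - <<'E'
from h import *
st()
c=cam("wrist","w2.png")
E
```

```text
{'time': np.float64(3.0667), 'q': array([ 0.0825,  0.1437,  1.72  ,  0.0013,  1.266 , -1.2147]), 'tool_pos': array([0.6149, 0.0763, 0.246 ]), 'tcp_rot': array([0.4274, 3.101 , 0.006 ]), 'wrist_force': array([1.4746, 0.6772, 0.7837]), 'width': np.float64(0.5546), 'grip_force': np.float64(31.9133)}
```

View pics/w2.png

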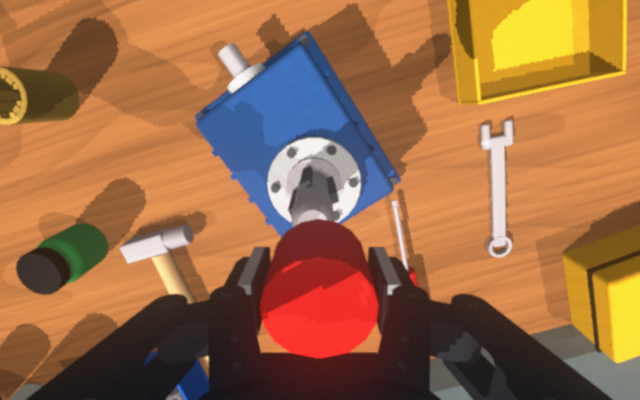

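The cap is off and held at about (320,300). The bare shaft shows at about (315,195). Moving to the tray.

Call:
{"api": "play_rows", "payload": {"moves": [[[0,0,0,0.27,0.31,0,40],[0,0,0,0.27,0.31,0,40],[0,0,0,0.27,0.31,0,40],[0,0,0,0.27,0.31,0,40],[0,0,0,0.27,0.31,0,40]]]}}

```text
time: 3.53
tool_pos: [0.5214, 0.2627, 0.2375]
tcp_rot: [-0.43, -3.111, -0.0]
wrist_force: [1.0, -0.2, -0.5]
width: 0.552
grip_force: 31.9
```

Call:
{"api": "play_rows", "payload": {"moves": [[[0,0,0,0.27,0.31,0,40],[0,0,0,0.27,0.31,0,40],[0,0,0,0,0,0.4,40],[0,0,0,0,0,0.4,40],[0,0,0,0,0,0.2,40]]]}}

```text
time: 3.95
tool_pos: [0.4841, 0.3353, 0.1332]
tcp_rot: [-0.424, -3.108, 0.005]
wrist_force: [-2.0, -0.3, -1.3]
width: 0.552
grip_force: 31.9
```

Call:
{"api": "play_rows", "payload": {"moves": [[[0,0,0,0,0,0,40],[0,0,0,0,0,0,40]]]}}

```text
time: 4.12
tool_pos: [0.4862, 0.3348, 0.1363]
tcp_rot: [-0.428, -3.109, 0.004]
wrist_force: [-0.0, 1.2, -0.4]
width: 0.549
grip_force: 31.9
```

Call:
{"api": "play_rows", "payload": {"moves": [[[0,0,0,0,0,0.4,40],[0,0,0,0,0,0.4,40],[0,0,0,0,0,0.25,40],[0,0,0,0,0,0.06,40],[0,0,0,0,0,0.04,40]]]}}

```text
time: 4.53
tool_pos: [0.4884, 0.3355, 0.0237]
tcp_rot: [-0.43, -3.112, -0.0]
wrist_force: [0.3, -0.0, -0.4]
width: 0.553
grip_force: 31.9
```

Call:
{"api": "play_rows", "payload": {"moves": [[[0,0,0,0,0,0.02,40],[0,0,0,0,0,0.02,40],[0,0,0,0,0,0,40]]]}}

```text
time: 4.78
tool_pos: [0.4897, 0.3365, 0.0216]
tcp_rot: [0.429, 3.109, 0.004]
wrist_force: [-0.2, -0.8, -0.5]
width: 0.547
grip_force: 31.9
```

Call:
{"api": "play_rows", "payload": {"moves": [[[0,0,0,0,0,0.03,40],[0,0,0,0,0,0.03,40],[0,0,0,0,0,0,40],[0,0,0,0,0,0,40]]]}}

```text
time: 5.12
tool_pos: [0.4877, 0.3353, 0.0133]
tcp_rot: [-0.429, -3.112, 0.0]
wrist_force: [0.5, 0.0, -0.9]
width: 0.549
grip_force: 31.9
```

Call:
{"api": "play_rows", "payload": {"moves": [[[0,0,0,0,0,0.02,40],[0,0,0,0,0,0,68],[0,0,0,0,0,0,68],[0,0,0,0,0,0,68],[0,0,0,0,0,0,68]]]}}

```text
time: 5.53
tool_pos: [0.4878, 0.3353, 0.0111]
tcp_rot: [-0.429, -3.112, 0.0]
wrist_force: [0.1, 0.2, -0.9]
width: 0.797
grip_force: 0.0
```

Call:
{"api": "play_rows", "payload": {"moves": [[[0,0,0,0,0,-0.2,68],[0,0,0,0,0,-0.4,68],[0,0,0,0,0,-0.4,68],[0,0,0,0,0,-0.4,68],[0,0,0,0,0,-0.4,68]]]}}

```text
time: 5.95
tool_pos: [0.4874, 0.3351, 0.1926]
tcp_rot: [-0.429, -3.112, 0.001]
wrist_force: [0.5, 0.9, -0.3]
width: 0.795
grip_force: 0.0
```

Call:
{"api": "play_rows", "payload": {"moves": [[[0,0,0,0,0,-0.4,85],[0,0,0,0,0,-0.4,85],[0,0,0,0,0,0,85]]]}}

```text
time: 6.2
tool_pos: [0.492, 0.338, 0.2822]
tcp_rot: [0.427, 3.099, 0.017]
wrist_force: [1.5, 0.9, 1.7]
width: 0.996
grip_force: 0.0
```

```bash
python3 - <<'E'
from h import *
s=st()
c=cam("top");X=cloud(c);hsv=cv2.cvtColor(c["image"],cv2.COLOR_RGB2HSV)
print(-c["R"].T@c["t"])
m=((hsv[...,0]<6)|(hsv[...,0]>174))&(hsv[...,1]>170)&(hsv[...,2]>80)&(c["depth"]>0)
m[:195]=0;m[285:]=0;m[:,:150]=0;m[:,225:]=0
P=X[m];print("cap?",len(P),P.mean(0) if len(P) else 0)
w=cam("wrist");X=cloud(w);hsv=cv2.cvtColor(w["image"],cv2.COLOR_RGB2HSV)
m=((hsv[...,0]<6)|(hsv[...,0]>174))&(hsv[...,1]>170)&(hsv[...,2]>80)&(w["depth"]>0)
P=X[m];P=P[(abs(P[:,0]-.49)<.1)&(abs(P[:,1]-.337)<.08)];print("wrist cap",len(P),P.mean(0),np.percentile(P[:,2],[5,95]))
E
```

```text
{'time': np.float64(6.2), 'q': array([ 0.5602,  0.0783,  1.7259, -0.    ,  1.3205, -0.7368]), 'tool_pos': array([0.492 , 0.338 , 0.2822]), 'tcp_rot': array([0.427 , 3.0994, 0.0168]), 'wrist_force': array([1.5016, 0.9474, 1.6721]), 'width': np.float64(0.9959), 'grip_force': np.float64(0.0)}
[ 0.4824 -0.0142  1.4109]
cap? 216 [0.4908 0.3264 0.0503]
wrist cap 1111 [0.4909 0.3342 0.048 ] [0.0467 0.0494]
```

The cap stands in the tray with its top at 0.048, as expected. Next I'm moving to look at the shaft keys.

Call:
{"api": "play_rows", "payload": {"moves": [[[0,0,0,-0.3,-0.28,0.025,85],[0,0,0,-0.3,-0.28,0.025,85],[0,0,0,-0.3,-0.28,0.025,85],[0,0,0,-0.3,-0.28,0.025,85],[0,0,0,-0.3,-0.28,0.025,85]]]}}

```text
time: 6.72
tool_pos: [0.5937, 0.1582, 0.2557]
tcp_rot: [-0.427, -3.108, 0.002]
wrist_force: [1.1, 0.1, 0.7]
width: 0.991
grip_force: 0.0
```

Call:
{"api": "play_rows", "payload": {"moves": [[[0,0,0,-0.3,-0.28,0.025,85],[0,0,0,-0.3,-0.28,0.025,85],[0,0,0,-0.3,-0.28,0.025,85],[0,0,0,0,0,0,85],[0,0,0,0,0,0,85]]]}}

```text
time: 7.13
tool_pos: [0.6577, 0.0524, 0.2476]
tcp_rot: [-0.434, -3.106, 0.001]
wrist_force: [-1.0, 0.3, -0.7]
width: 0.998
grip_force: 0.0
```

```bash
python3 - <<'E'
from h import *
s=st()
c=cam("wrist")
np.savez("wk.npz",**{k:c[k] for k in("image","depth","K","dist","R","t")})
X=cloud(c); print(c["K"][0,0],-c["R"].T@c["t"])
uv,_=cv2.projectPoints(np.array([[.6145,.07,.15],[.6145,.07,.19]]),cv2.Rodrigues(c["R"])[0],c["t"],c["K"],c["dist"]);print(uv)
u,v=map(int,uv.reshape(-1,2).mean(0));y0=max(v-50,0);x0=u-60;print(x0,y0)
i=c["image"][y0:y0+100,x0:x0+120];cv2.imwrite("pics/keys.png",cv2.resize(i,None,fx=6,fy=6,interpolation=cv2.INTER_CUBIC)[:,:,::-1])
d=np.hypot(X[...,0]-.6145,X[...,1]-.07)<.06
for lo,hi in((.185,.195),(.145,.155),(.08,.096)):
    m=d&(X[...,2]>lo)&(X[...,2]<hi)&(c["depth"]>0);P=X[m];print(lo,len(P),P.mean(0),cv2.minEnclosingCircle(P[:,:2].astype(np.float32)))
E
```

```text
{'time': np.float64(7.1333), 'q': array([ 0.0417,  0.2298,  1.6159,  0.0001,  1.3014, -1.2513]), 'tool_pos': array([0.6577, 0.0524, 0.2476]), 'tcp_rot': array([-0.4342, -3.1059,  0.0015]), 'wrist_force': array([-1.0187,  0.3474, -0.7367]), 'width': np.float64(0.9982), 'grip_force': np.float64(0.0)}
320.08603839991866 [0.5885 0.0721 0.3905]
[[[326.4368 143.9799]]

 [[327.7485 150.8408]]]
267 97
0.185 1273 [0.6153 0.0713 0.189 ] ((0.6157488226890564, 0.07138239592313766), 0.013708698563277721)
0.145 218 [0.6079 0.0715 0.1499] ((0.6156817674636841, 0.07106399536132812), 0.020378507673740387)
0.08 5450 [0.6104 0.0717 0.086 ] ((0.6156705617904663, 0.07116428762674332), 0.04630877077579498)
```

View pics/keys.png

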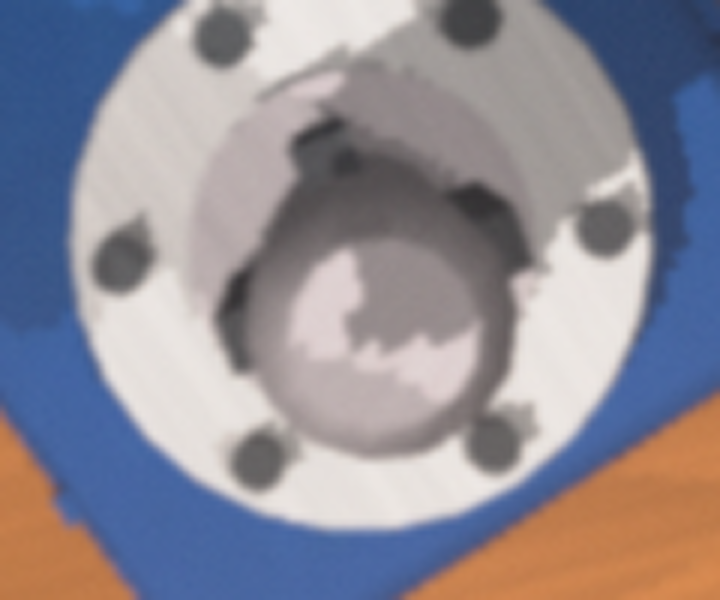

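Three keys are visible around the nose, at crop pixels (325,145), (490,215) and (235,320). Depth gives the axis as (0.6157, 0.0712), and the boss radius of 46.3 mm and key radius of 20.4 mm both check. I'll fit the key angle, then go to look at the sleeve.

```bash
cat >> h.py <<'E'
def keyang(P,c,r0,r1):
    d=P[:,:2]-c;r=np.hypot(*d.T);d=d[(r>r0)&(r<r1)];a=np.degrees(np.arctan2(d[:,1],d[:,0]))
    z=np.exp(4j*np.radians(a)); g=np.arange(0,90,.5)
    return len(d),np.degrees(np.angle(z.mean()))/4, a
E
python3 - <<'E'
from h import *
c=dict(np.load("wk.npz"));X=cloud(c);m=(X[...,2]>.1465)&(X[...,2]<.1535)&(c["depth"]>0)
n,a,al=keyang(X[m],np.array([.6157,.0712]),.0165,.0205);print(n,a)
h,e=np.histogram(al,np.arange(-180,181,6));print([(int(x),int(k)) for x,k in zip(e,h) if k])
for k in range(4):
    q=al[(abs((al-a-90*k+180)%360-180)<30)]
    if len(q):print(k,len(q),np.median((q-a-90*k+180)%360-180),((q-a-90*k+180)%360-180).min(),((q-a-90*k+180)%360-180).max())
s=st();from scipy.spatial.transform import Rotation as R
print(R.from_rotvec(s["tcp_rot"]).as_matrix())
E
```

```text
161 4.216373043421778
[(-180, 13), (-174, 14), (-168, 11), (-102, 6), (-96, 12), (-90, 12), (-84, 11), (-78, 9), (78, 6), (84, 13), (90, 12), (96, 13), (102, 12), (168, 4), (174, 13)]
1 56 0.4677360048126218 -13.312201723734916 12.809007867638513
2 55 0.8490188690626042 -11.886210450097792 13.341858867778512
3 50 -1.3219488608404788 -12.490528941322964 12.786870350210563
{'time': np.float64(7.1833), 'q': array([ 0.0438,  0.2286,  1.6163,  0.0006,  1.3017, -1.2511]), 'tool_pos': array([0.6572, 0.0539, 0.2482]), 'tcp_rot': array([-0.4315, -3.1067,  0.0006]), 'wrist_force': array([-0.9524,  0.5205, -0.3795]), 'width': np.float64(0.9945), 'grip_force': np.float64(0.0)}
[[-0.9621  0.2725 -0.0051]
 [ 0.2725  0.9621  0.0003]
 [ 0.005  -0.0011 -1.    ]]
```

Keys are at 4.2° (mod 90). Now the sleeve.

Call:
{"api": "play_rows", "payload": {"moves": [[[0,0,0,0.11,-0.385,0.0,85],[0,0,0,0.11,-0.385,0.0,85],[0,0,0,0.11,-0.385,0.0,85],[0,0,0,0.11,-0.385,0.06,85],[0,0,0,0.11,-0.385,0.06,85]]]}}

```text
time: 7.6
tool_pos: [0.5518, -0.1148, 0.2387]
tcp_rot: [-0.424, -3.112, -0.001]
wrist_force: [1.1, -0.5, -0.1]
width: 0.996
grip_force: 0.0
```

Call:
{"api": "play_rows", "payload": {"moves": [[[0,0,0,0.11,-0.385,0.1,85],[0,0,0,0.11,-0.385,0.1,85],[0,0,0,0.11,-0.385,0.1,85],[0,0,0,0,0,0,85],[0,0,0,0,0,0,85]]]}}

```text
time: 8.02
tool_pos: [0.4883, -0.2174, 0.2077]
tcp_rot: [-0.432, -3.109, -0.002]
wrist_force: [-0.1, 0.0, 0.8]
width: 0.997
grip_force: 0.0
```

```bash
python3 - <<'E'
from h import *
s=st()
c=cam("wrist")
np.savez("ws.npz",**{k:c[k] for k in("image","depth","K","dist","R","t")})
X=cloud(c)
d=(np.hypot(X[...,0]-.447,X[...,1]+.2005)<.045)&(c["depth"]>0)
T=X[d&(X[...,2]>.068)&(X[...,2]<.082)];print(len(T),T[:,2].mean());(cc,r)=cv2.minEnclosingCircle(T[:,:2].astype(np.float32));print(cc,r);cc=np.array(cc)
I=X[d&(X[...,2]<.065)]
print("slots",keyang(T,cc,.0175,.021)[:2],"(metal there: add 45)")
q=keyang(T,cc,.0175,.021)[2]%90;print(np.histogram(q,np.arange(0,91,5))[0])
uv,_=cv2.projectPoints(np.array([[.447,-.2005,.07]]),cv2.Rodrigues(c["R"])[0],c["t"],c["K"],c["dist"]);u,v=map(int,uv.ravel());y0=max(v-65,0);x0=u-80;print(x0,y0)
i=c["image"][y0:y0+130,x0:x0+160];cv2.imwrite("pics/slv.png",cv2.resize(i,None,fx=4.5,fy=4.5,interpolation=cv2.INTER_CUBIC)[:,:,::-1])
E
```

```text
{'time': np.float64(8.0167), 'q': array([-0.4659,  0.0168,  1.9284,  0.0006,  1.1996, -1.7608]), 'tool_pos': array([ 0.4883, -0.2174,  0.2077]), 'tcp_rot': array([-0.4319, -3.1089, -0.0024]), 'wrist_force': array([-0.0831,  0.0014,  0.7527]), 'width': np.float64(0.9975), 'grip_force': np.float64(0.0)}
1833 0.07461719026122501
(0.44842657446861267, -0.19903191924095154) 0.028108255937695503
slots (347, np.float64(30.128222293930612)) (metal there: add 45)
[28 31 29 19 33 32 36 29 18 31 33 28  0  0  0  0  0  0]
244 75
```

View pics/slv.png

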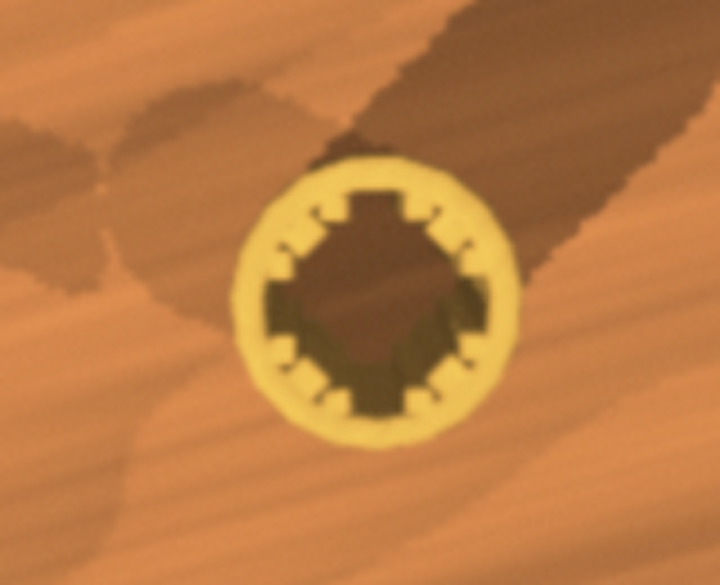

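The sleeve slots line up with the image axes, so they sit at 75.1° in the world. Its centre is (0.4484, -0.1990), radius 28.1 mm, top at 0.0746. It needs turning by +19.1° for the keys. Approaching.

Call:
{"api": "play_rows", "payload": {"moves": [[[0,0,0,0.217,0.034,0.15,85],[0,0,0,0.217,0.034,0.15,85],[0,0,0,0,0,0.35,85],[0,0,0,0,0,0.3,85],[0,0,0,0,0,0,85]]]}}

```text
time: 8.48
tool_pos: [0.4467, -0.1952, 0.1088]
tcp_rot: [-0.422, -3.103, -0.006]
wrist_force: [-1.2, 1.0, -0.6]
width: 0.993
grip_force: 0.0
```

Call:
{"api": "play_rows", "payload": {"moves": [[[0,0,0,0,0,0,85],[0,0,0,0,0,0,85],[0,0,0,0,0,0,85]]]}}

```text
time: 8.73
tool_pos: [0.4528, -0.1999, 0.1167]
tcp_rot: [0.426, 3.109, -0.002]
wrist_force: [0.4, 0.2, 0.6]
width: 0.998
grip_force: 0.0
```

```bash
python3 - <<'E'
from h import *
for i in range(8):
    c=cam("wrist");s=bot.read_state();print(s["time"],s["tool_pos"],s["joint_vel"][:3])
    X=cloud(c);d=(np.hypot(X[...,0]-.447,X[...,1]+.2005)<.045)&(c["depth"]>0)
    T=X[d&(X[...,2]>.066)&(X[...,2]<.084)];print("   ",len(T),T[:,2].mean(),*cv2.minEnclosingCircle(T[:,:2].astype(np.float32)))
E
```

```text
8.7833 [ 0.4527 -0.2001  0.1168] [-0.0076 -0.0018  0.007 ]
    3785 0.07407735147068455 (0.4482126235961914, -0.19888794422149658) 0.027965525165200233
8.8333 [ 0.4524 -0.2002  0.1165] [-0.0064  0.0002  0.01  ]
    3785 0.07406145004961275 (0.44835716485977173, -0.19871753454208374) 0.02820233255624771
8.8833 [ 0.452  -0.2002  0.1162] [-0.0063  0.0037  0.0124]
    3790 0.07407190327257324 (0.448292076587677, -0.19889996945858002) 0.028022099286317825
8.9333 [ 0.4516 -0.2001  0.1159] [-0.0057  0.0032  0.0096]
    3802 0.07408744269322479 (0.44829824566841125, -0.1989096701145172) 0.02799399569630623
8.9833 [ 0.4513 -0.2001  0.1155] [-0.0034  0.0049  0.0095]
    3835 0.07405065482369072 (0.4483112096786499, -0.19913409650325775) 0.028098201379179955
9.0333 [ 0.4509 -0.2     0.1151] [-0.0047  0.004   0.0086]
    3830 0.07404031977479744 (0.44815587997436523, -0.19906800985336304) 0.02797406166791916
9.0833 [ 0.4507 -0.1999  0.1149] [-0.0006  0.0034  0.0054]
    3849 0.07402909999754474 (0.4482693374156952, -0.19907470047473907) 0.028110243380069733
9.1333 [ 0.4506 -0.1998  0.1147] [-0.0017  0.0038  0.0044]
    3842 0.07404508622398524 (0.4484243392944336, -0.19910447299480438) 0.02812417410314083
```

The arm settles slowly after a move, so I'll allow for settling. The sleeve position holds steady. Descending more gently.

Call:
{"api": "play_rows", "payload": {"moves": [[[0,0,0,0.01,0,0.16,85],[0,0,0,0.01,0,0.16,85],[0,0,0,0,0,0.16,85],[0,0,0,0,0,0.16,85],[0,0,0,0,0,0.1,85]]]}}

```text
time: 9.55
tool_pos: [0.4475, -0.1988, 0.0387]
tcp_rot: [-0.429, -3.11, -0.001]
wrist_force: [0.1, -0.5, 0.2]
width: 0.996
grip_force: 0.0
```

Call:
{"api": "play_rows", "payload": {"moves": [[[0,0,0,0,0,0,85],[0,0,0,0,0,0,85],[0,0,0,0,0,0,85],[0,0,0,0,0,0,85],[0,0,0,0,0,0,85]]]}}

```text
time: 9.97
tool_pos: [0.4494, -0.1995, 0.0414]
tcp_rot: [0.428, 3.11, -0.001]
wrist_force: [0.9, -0.7, 0.5]
width: 0.997
grip_force: 0.0
```

Call:
{"api": "play_rows", "payload": {"moves": [[[0,0,0,0,0,0,85],[0,0,0,0,0,0,85],[0,0,0,0,0,0,85],[0,0,0,0,0,0,85],[0,0,0,0,0,0,85]]]}}

```text
time: 10.38
tool_pos: [0.4485, -0.1991, 0.0403]
tcp_rot: [0.429, 3.112, -0.0]
wrist_force: [-0.4, -0.5, 0.5]
width: 0.997
grip_force: 0.0
```

Call:
{"api": "play_rows", "payload": {"moves": [[[0,0,0,0,0,0.04,85],[0,0,0,0,0,0,85],[0,0,0,0,0,0,48],[0,0,0,0,0,0,48],[0,0,0,0,0,0,48]]], "newtons": 60}}

```text
time: 10.8
tool_pos: [0.4487, -0.1992, 0.0367]
tcp_rot: [0.429, 3.112, -0.0]
wrist_force: [0.5, 0.7, -2.0]
width: 0.648
grip_force: 63.8
```

Call:
{"api": "play_rows", "payload": {"moves": [[[0,0,0,0,0,0,48],[0,0,0,0,0,0,48],[0,0,0,0,0,0,48],[0,0,0,0,0,0,48],[0,0,0,0,0,0,48]]]}}

```text
time: 11.22
tool_pos: [0.4488, -0.1992, 0.0366]
tcp_rot: [0.429, 3.111, -0.0]
wrist_force: [0.6, 0.1, 4.8]
width: 0.645
grip_force: 64.0
```

Gripped at 55 mm. Lifting straight up.

Call:
{"api": "play_rows", "payload": {"moves": [[[0,0,0,0,0,-0.1,48],[0,0,0,0,0,-0.2,48],[0,0,0,0,0,-0.25,48],[0,0,0,0,0,-0.3,48],[0,0,0,0,0,-0.3,48]]]}}

```text
time: 11.63
tool_pos: [0.4468, -0.1983, 0.1513]
tcp_rot: [-0.428, -3.109, -0.002]
wrist_force: [0.5, 0.2, -3.2]
width: 0.651
grip_force: 64.2
```

Call:
{"api": "play_rows", "payload": {"moves": [[[0,0,0,0,0,-0.3,48],[0,0,0,0,0,-0.3,48],[0,0,0,0,0,-0.25,48],[0,0,0,0,0,-0.15,48],[0,0,0,0,0,0,48]]]}}

```text
time: 12.05
tool_pos: [0.4501, -0.2, 0.2556]
tcp_rot: [0.428, 3.106, -0.004]
wrist_force: [0.2, -1.2, -2.1]
width: 0.651
grip_force: 64.3
```

Call:
{"api": "play_rows", "payload": {"moves": [[[0,0,0,0,0,0,48],[0,0,0,0,0,0,48],[0,0,0,0,0,0,48],[0,0,0,0,0,0,48],[0,0,0,0,0,0,48]]]}}

```text
time: 12.47
tool_pos: [0.4477, -0.1987, 0.2496]
tcp_rot: [-0.428, -3.109, -0.001]
wrist_force: [0.1, 0.6, -2.2]
width: 0.65
grip_force: 64.2
```

Call:
{"api": "play_rows", "payload": {"moves": [[[0,0,0,-0.088,0.305,0,48],[0,0,0,-0.088,0.305,0,48],[0,0,0,-0.088,0.305,0,48],[0,0,0,-0.088,0.305,0,48],[0,0,0,-0.088,0.305,0,48]]]}}

```text
time: 12.88
tool_pos: [0.5324, -0.0629, 0.2505]
tcp_rot: [-0.429, -3.111, 0.0]
wrist_force: [0.5, -0.6, -2.2]
width: 0.648
grip_force: 64.5
```

Call:
{"api": "play_rows", "payload": {"moves": [[[0,0,0,-0.088,0.305,0,48],[0,0,0,-0.088,0.305,0,48],[0,0,0,-0.088,0.305,0,48],[0,0,0,-0.088,0.305,0,48],[0,0,0,-0.088,0.305,0,48]]]}}

```text
time: 13.3
tool_pos: [0.616, 0.0723, 0.2503]
tcp_rot: [-0.428, -3.111, 0.001]
wrist_force: [-0.3, -0.7, -3.2]
width: 0.651
grip_force: 64.5
```

Call:
{"api": "play_rows", "payload": {"moves": [[[0,0,-0.167,0,0,0,48],[0,0,-0.167,0,0,0,48],[0,0,-0.167,0,0,0,48],[0,0,-0.166,0,0,0,48],[0,0,0,0,0,0,48]]]}}

```text
time: 13.72
tool_pos: [0.6154, 0.0709, 0.2501]
tcp_rot: [0.097, -3.138, 0.0]
wrist_force: [-0.3, 0.2, -2.9]
width: 0.657
grip_force: 64.8
```

Call:
{"api": "play_rows", "payload": {"moves": [[[0,0,0,0,0,0,48],[0,0,0,0,0,0,48],[0,0,0,0,0,0,48],[0,0,0,0,0,0,48],[0,0,0,0,0,0,48]]]}}

```text
time: 14.13
tool_pos: [0.6157, 0.0707, 0.2513]
tcp_rot: [-0.093, 3.14, 0.0]
wrist_force: [-0.1, 0.4, -2.6]
width: 0.652
grip_force: 64.8
```

Call:
{"api": "play_rows", "payload": {"moves": [[[0,0,0,0,0,0,48],[0,0,0,0,0,0,48],[0,0,0,0,0,0,48],[0,0,0,0,0,0,48],[0,0,0,0,0,0,48]]]}}

```text
time: 14.55
tool_pos: [0.6157, 0.0708, 0.2513]
tcp_rot: [0.094, -3.14, -0.0]
wrist_force: [0.7, -0.0, -3.0]
width: 0.648
grip_force: 64.8
```

```bash
cat >> h.py <<'E'
from scipy.spatial.transform import Rotation as Rn
def tgt(x=.6157,y=.0712):
    s=st();M=Rn.from_rotvec(s["tcp_rot"]).as_matrix();print(M,"yaw x",np.degrees(np.arctan2(M[1,0],M[0,0])))
    print("tool delta/0.1 to axis",M.T@np.array([x-s["tool_pos"][0],y-s["tool_pos"][1],0])*10);return s
E
python3 - <<'E'
from h import *
tgt()
c=cam("wrist","w3.png");np.savez("w3.npz",**{k:c[k] for k in("image","depth","K","dist","R","t")})
c=cam("side");np.savez("s3.npz",**{k:c[k] for k in("image","depth","K","dist","R","t")})
E
```

```text
{'time': np.float64(14.55), 'q': array([ 0.0742,  0.1487,  1.7046,  0.    ,  1.2883, -1.5562]), 'tool_pos': array([0.6157, 0.0708, 0.2513]), 'tcp_rot': array([ 0.0937, -3.1402, -0.    ]), 'wrist_force': array([ 0.7263, -0.0452, -3.0013]), 'width': np.float64(0.6482), 'grip_force': np.float64(64.8298)}
[[-0.9982 -0.0596 -0.    ]
 [-0.0596  0.9982  0.    ]
 [ 0.      0.     -1.    ]] yaw x -176.58288302978758
tool delta/0.1 to axis [-0.0007  0.0043  0.    ]
```

View pics/w3.png

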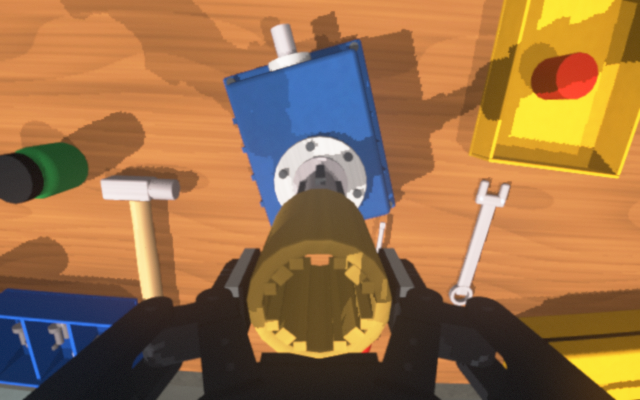

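The sleeve is held upright with its top rim around (318,305). The shaft's key points up at (320,175), and the cap is in the tray at (565,75). Checking the sleeve's centre and slot angle in hand.

```bash
python3 - <<'E'
from h import *
c=dict(np.load("w3.npz"));X=cloud(c);hsv=cv2.cvtColor(c["image"],cv2.COLOR_RGB2HSV)
m=(np.hypot(X[...,0]-.6157,X[...,1]-.0708)<.04)&(c["depth"]>0)&(hsv[...,0]>15)&(hsv[...,0]<32)&(hsv[...,1]>90)&(X[...,2]>.2)
P=X[m];zt=np.percentile(P[:,2],98);T=P[P[:,2]>zt-.005];print(zt,len(T));A=np.c_[T[:,:2]-T[:,:2].mean(0),np.ones(len(T))];print("plane",np.linalg.lstsq(A,T[:,2],rcond=None)[0])
cc,r=cv2.minEnclosingCircle(T[:,:2].astype(np.float32));print(cc,r)
k=keyang(T,np.array(cc),.0175,.021);print(k[:2]);print(np.histogram(k[2]%90,np.arange(0,91,5))[0])
c=dict(np.load("s3.npz"));X=cloud(c);hsv=cv2.cvtColor(c["image"],cv2.COLOR_RGB2HSV)
m=(np.hypot(X[...,0]-.6157,X[...,1]-.0708)<.045)&(c["depth"]>0)&(hsv[...,0]>15)&(hsv[...,0]<32)&(hsv[...,1]>90)&(X[...,2]>.195);P=X[m];print(len(P),np.percentile(P[:,2],[2,98]))
E
```

```text
0.32443735165687476 430
plane [-0.6312 -0.0579  0.3278]
(0.5994961261749268, 0.06697502732276917) 0.027496272698044777
(13, np.float64(-4.458761637136524))
[8 0 0 0 0 0 0 0 0 0 0 0 0 0 5 0 0 0]
437 [0.2177 0.5469]
```

```bash
python3 - <<'E'
from h import *
c=dict(np.load("w3.npz"));X=cloud(c);hsv=cv2.cvtColor(c["image"],cv2.COLOR_RGB2HSV)
m=(np.hypot(X[...,0]-.6157,X[...,1]-.0708)<.04)&(c["depth"]>0)&(hsv[...,0]>15)&(hsv[...,0]<32)&(hsv[...,1]>90)&(X[...,2]>.2)
P=X[m];print(np.histogram(P[:,2],np.arange(.2,.34,.005)))
T=P[abs(P[:,2]-.2895)<.005];A=np.c_[T[:,:2]-T[:,:2].mean(0),np.ones(len(T))];print("plane",np.linalg.lstsq(A,T[:,2],rcond=None)[0])
cc,r=cv2.minEnclosingCircle(T[:,:2].astype(np.float32));print(cc,r)
k=keyang(T,np.array(cc),.0175,.021);print(k[:2]);print(np.histogram(k[2]%90,np.arange(0,91,5))[0])
E
```

```text
(array([   0,    0,    2,  169,  264,  305,  334,  427,  474,  538,  647,
        721,  824,  991, 1111, 1334, 1522, 7282, 1222,    0,    1,    0,
          1,    0,   83,  242,   96,    7]), array([0.2  , 0.205, 0.21 , 0.215, 0.22 , 0.225, 0.23 , 0.235, 0.24 ,
       0.245, 0.25 , 0.255, 0.26 , 0.265, 0.27 , 0.275, 0.28 , 0.285,
       0.29 , 0.295, 0.3  , 0.305, 0.31 , 0.315, 0.32 , 0.325, 0.33 ,
       0.335, 0.34 ]))
plane [-0.0029 -0.001   0.2889]
(0.6164706945419312, 0.07051440328359604) 0.029794536530971527
(1977, np.float64(-40.65056114407455))
[ 41  46  44 115 107 136 129 168 126 126 140 111 180 119 122 127  89  51]
```

In hand the sleeve is level with its slots at 4.35°, against keys at 4.2°. Lowering over the nose.

Call:
{"api": "play_rows", "payload": {"moves": [[[0,0,0,0,0.005,0.06,48],[0,0,0,0,0,0.08,48],[0,0,0,0,0,0.08,48],[0,0,0,0,0,0.05,48],[0,0,0,0,0,0,48]]]}}

```text
time: 15.07
tool_pos: [0.6141, 0.0711, 0.2215]
tcp_rot: [0.094, -3.136, 0.0]
wrist_force: [-0.2, -1.0, -3.1]
width: 0.648
grip_force: 64.8
```

Call:
{"api": "play_rows", "payload": {"moves": [[[0,0,0,0,0,0.04,48],[0,0,0,0,0,0.04,48],[0,0,0,0,0,0.04,48],[0,0,0,0,0,0.04,48],[0,0,0,0,0,0,48]]]}}

```text
time: 15.48
tool_pos: [0.615, 0.0712, 0.2071]
tcp_rot: [0.094, -3.139, 0.0]
wrist_force: [-0.1, 0.5, -2.4]
width: 0.65
grip_force: 64.8
```

Call:
{"api": "play_rows", "payload": {"moves": [[[0,0,0,0,0,0.04,48],[0,0,0,0,0,0.04,48],[0,0,0,0,0,0,48],[0,0,0,0,0,0,48],[0,0,0,0,0,0,48]]]}}

```text
time: 15.9
tool_pos: [0.6157, 0.0713, 0.2003]
tcp_rot: [-0.094, 3.14, 0.0]
wrist_force: [0.4, -0.6, -2.7]
width: 0.653
grip_force: 64.8
```

Over the nose without contact. Next I'm feeling for the keys, which should meet at TCP z of about 0.187.

Call:
{"api": "play_rows", "payload": {"moves": [[[0,0,0,0,0,0.03,48],[0,0,0,0,0,0.03,48],[0,0,0,0,0,0.03,48],[0,0,0,0,0,0.02,48],[0,0,0,0,0,0,48]]]}}

```text
time: 16.32
tool_pos: [0.6151, 0.0712, 0.1883]
tcp_rot: [0.094, -3.139, 0.0]
wrist_force: [-1.3, -0.4, -3.5]
width: 0.65
grip_force: 64.8
```

Call:
{"api": "play_rows", "payload": {"moves": [[[0,0,0,0,0,0.02,48],[0,0,0,0,0,0.02,48],[0,0,0,0,0,0.02,48],[0,0,0,0,0,0,48],[0,0,0,0,0,0,48]]]}}

```text
time: 16.73
tool_pos: [0.6155, 0.0712, 0.183]
tcp_rot: [0.094, -3.14, 0.0]
wrist_force: [0.6, -0.7, -3.9]
width: 0.651
grip_force: 64.8
```

The sleeve is 3.6 mm below the key tops with no force, so the slots have taken the keys. Continuing under control.

Call:
{"api": "play_rows", "payload": {"moves": [[[0,0,0,0,0,0.03,48],[0,0,0,0,0,0.03,48],[0,0,0,0,0,0.03,48],[0,0,0,0,0,0.03,48],[0,0,0,0,0,0,48]]]}}

```text
time: 17.15
tool_pos: [0.615, 0.0712, 0.1701]
tcp_rot: [0.094, -3.138, 0.0]
wrist_force: [-0.1, -0.4, -3.7]
width: 0.653
grip_force: 64.8
```

Call:
{"api": "play_rows", "payload": {"moves": [[[0,0,0,0,0,0.03,48],[0,0,0,0,0,0.03,48],[0,0,0,0,0,0.03,48],[0,0,0,0,0,0.03,48],[0,0,0,0,0,0,48]]]}}

```text
time: 17.57
tool_pos: [0.6151, 0.0712, 0.1583]
tcp_rot: [0.094, -3.139, 0.0]
wrist_force: [-0.6, -0.4, -2.8]
width: 0.65
grip_force: 64.8
```

Call:
{"api": "play_rows", "payload": {"moves": [[[0,0,0,0,0,0.03,48],[0,0,0,0,0,0.03,48],[0,0,0,0,0,0.03,48],[0,0,0,0,0,0.03,48],[0,0,0,0,0,0,48]]]}}

```text
time: 17.98
tool_pos: [0.615, 0.0712, 0.1463]
tcp_rot: [0.094, -3.139, 0.0]
wrist_force: [-0.0, -0.5, -3.0]
width: 0.65
grip_force: 64.8
```

Call:
{"api": "play_rows", "payload": {"moves": [[[0,0,0,0,0,0.03,48],[0,0,0,0,0,0.03,48],[0,0,0,0,0,0.03,48],[0,0,0,0,0,0.03,48],[0,0,0,0,0,0,48]]]}}

```text
time: 18.4
tool_pos: [0.615, 0.0712, 0.1343]
tcp_rot: [0.094, -3.139, 0.0]
wrist_force: [-0.5, -0.3, -2.2]
width: 0.645
grip_force: 64.8
```

Call:
{"api": "play_rows", "payload": {"moves": [[[0,0,0,0,0,0.02,48],[0,0,0,0,0,0.01,48],[0,0,0,0,0,0,48],[0,0,0,0,0,0,48],[0,0,0,0,0,0,48]]]}}

```text
time: 18.82
tool_pos: [0.6158, 0.0712, 0.1324]
tcp_rot: [-0.094, 3.14, -0.0]
wrist_force: [-0.3, 0.3, -2.3]
width: 0.648
grip_force: 64.8
```

About 6 mm to go, in fine steps.

Call:
{"api": "play_rows", "payload": {"moves": [[[0,0,0,0,0,0.015,48],[0,0,0,0,0,0.015,48],[0,0,0,0,0,0.01,48],[0,0,0,0,0,0,48],[0,0,0,0,0,0,48]]]}}

```text
time: 19.23
tool_pos: [0.6155, 0.0712, 0.1281]
tcp_rot: [0.094, -3.14, 0.0]
wrist_force: [0.9, 0.9, -2.3]
width: 0.649
grip_force: 64.8
```

Call:
{"api": "play_rows", "payload": {"moves": [[[0,0,0,0,0,0.01,48],[0,0,0,0,0,0.005,48],[0,0,0,0,0,0,48],[0,0,0,0,0,0,48],[0,0,0,0,0,0,48]]]}}

```text
time: 19.65
tool_pos: [0.6156, 0.0713, 0.1268]
tcp_rot: [0.094, -3.14, -0.0]
wrist_force: [0.5, -0.0, -2.5]
width: 0.651
grip_force: 65.0
```

Call:
{"api": "play_rows", "payload": {"moves": [[[0,0,0,0,0,0.005,48],[0,0,0,0,0,0.005,48],[0,0,0,0,0,0,48],[0,0,0,0,0,0,48],[0,0,0,0,0,0,48]]]}}

```text
time: 20.07
tool_pos: [0.6158, 0.0713, 0.1267]
tcp_rot: [-0.094, 3.14, -0.0]
wrist_force: [-3.2, -0.4, 6.0]
width: 0.65
grip_force: 65.3
```

Contact on the shoulder: the force rose by about 8 N at the expected height (0.1267 against 0.1266). Releasing and withdrawing upward.

Call:
{"api": "play_rows", "payload": {"moves": [[[0,0,0,0,0,0,60],[0,0,0,0,0,0,70],[0,0,0,0,0,0,80],[0,0,0,0,0,0,85],[0,0,0,0,0,0,85]]]}}

```text
time: 20.48
tool_pos: [0.6157, 0.0712, 0.1255]
tcp_rot: [0.094, -3.14, -0.0]
wrist_force: [0.2, -0.7, 0.7]
width: 0.996
grip_force: 0.0
```

Call:
{"api": "play_rows", "payload": {"moves": [[[0,0,0,0,0,0,85],[0,0,0,0,0,0,85],[0,0,0,0,0,-0.05,85],[0,0,0,0,0,-0.1,85],[0,0,0,0,0,-0.15,85]]]}}

```text
time: 20.9
tool_pos: [0.6146, 0.0712, 0.1552]
tcp_rot: [0.094, -3.137, 0.0]
wrist_force: [0.2, -0.2, 0.3]
width: 0.995
grip_force: 0.0
```

Call:
{"api": "play_rows", "payload": {"moves": [[[0,0,0,0,0,-0.2,85],[0,0,0,0,0,-0.25,85],[0,0,0,0,0,-0.25,85],[0,0,0,0,0,-0.15,85],[0,0,0,0,0,0,85]]]}}

```text
time: 21.32
tool_pos: [0.6187, 0.0715, 0.2472]
tcp_rot: [-0.093, 3.13, 0.001]
wrist_force: [1.2, -0.1, 1.0]
width: 0.998
grip_force: 0.0
```

Call:
{"api": "play_rows", "payload": {"moves": [[[0,0,0,0,0,0,85],[0,0,0,0,0,0,85],[0,0,0,0,0,0,85],[0,0,0,0,0,0,85],[0,0,0,0,0,0,85]]]}}

```text
time: 21.73
tool_pos: [0.6148, 0.0712, 0.2391]
tcp_rot: [0.094, -3.138, 0.0]
wrist_force: [-0.5, -0.4, -0.3]
width: 0.992
grip_force: 0.0
```

```bash
python3 - <<'E'
from h import *
st();c=cam("wrist","w4.png");X=cloud(c);m=(np.hypot(X[...,0]-.6157,X[...,1]-.0712)<.029)&(c["depth"]>0)
z=X[m][:,2];h,e=np.histogram(z,np.arange(.08,.2,.003));print([(round(a,3),int(b)) for a,b in zip(e,h) if b>80])
T=X[m&(abs(X[...,2]-.165)<.006)];print(T.mean(0),cv2.minEnclosingCircle(T[:,:2].astype(np.float32)))
E
```

```text
{'time': np.float64(21.7333), 'q': array([ 0.075 ,  0.156 ,  1.7187,  0.    ,  1.2696, -1.5555]), 'tool_pos': array([0.6148, 0.0712, 0.2391]), 'tcp_rot': array([ 0.0937, -3.1375,  0.0001]), 'wrist_force': array([-0.4666, -0.4281, -0.2569]), 'width': np.float64(0.9923), 'grip_force': np.float64(0.0)}
[(np.float64(0.083), 154), (np.float64(0.146), 89), (np.float64(0.149), 227), (np.float64(0.152), 103), (np.float64(0.155), 112), (np.float64(0.158), 135), (np.float64(0.161), 365), (np.float64(0.164), 1921), (np.float64(0.182), 282), (np.float64(0.185), 293), (np.float64(0.188), 811)]
[0.6114 0.0701 0.1647] ((0.6157138347625732, 0.07065528631210327), 0.027988659217953682)
```

View pics/w4.png

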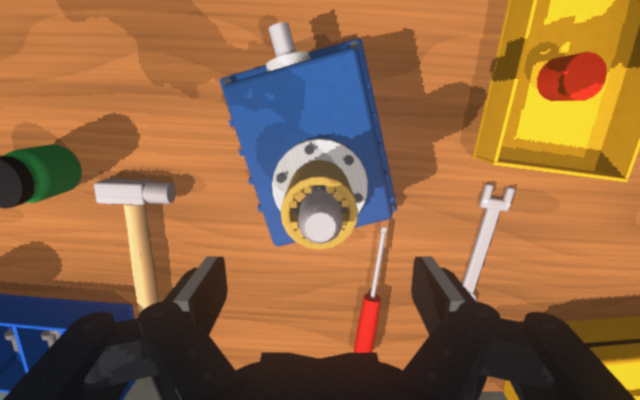

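The sleeve sits home on the shaft at about (320,212), with its top at 0.165 (0.090 + 0.075). The cap is in the tray at (572,77), and the robot is clear of everything.

```bash
python3 -c "
from workcell import bot
print(bot.finish_job())"
```

```text
the job is handed in; nothing more can be done
None
```

The job is handed in: the red cap is in the yellow tray, and the brass sleeve is fully home on the shoulder and released, with its top measured at 0.165 m as it should be; arm time was about 22 s.

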